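Latch the fixture, then present the cast lever level above its pins

TASK

First lock the fixture: swing its flat latch arm shut until the slotted end sits fully home around the catch stud. Then pick up the heavy cast lever with its two unequal bosses by its balance point, and finish while holding it still and level about 4 cm above the fixture's pins, big boss over the thick pin and small boss over the thin pin; do not lower it on, put it down or let go. Keep the lever off the fixture and leave the link, jar, tape roll, screwdriver and wrench lying around where they are.

Things in the scene. Friction and masses are not known exactly. Their poses are not given: they have to be found in the camera images.
- lever: Dark cast lever, 220 mm long, 0.45-0.85 kg, lying on the bench. Origin: on the underside, midway between the boss axes; +x to the small boss, z up. Big boss: tube 52 mm across, 40 tall, bore 24, at x = -90 mm. Small boss: 28 across, 34 tall, bore 16, at x = +90. Joined by a straight bar 16 mm wide (y), from 15 to 33 mm above the underside: grip across it from above.
- balance (a point): The lever's balance point (centre of mass along its length): in the bar, x = -46 mm (44 mm from the big boss's axis, 46 mm from mid-length), 24 mm above the underside. Axes as the lever's. The grip must be within about 18 mm of it along the lever.
- big_boss (a point): Centre of the big boss's underside on the lever (on the bench at the start).
- small_boss (a point): Centre of the small boss's underside on the lever.
- fixture: Fixed to the bench: grey base 270 x 110 x 14 mm, on it a dark steel plate 230 x 100 mm, top 24 mm above the bench. Origin: centre of the underside; +x from thick to thin pin, +y to the latch's side. Upright steel pins, tops 60 mm above the bench: thick (19 mm) at x = -90, thin (11 mm) at x = +90, y = 0. Catch stud (15 mm head, top 37 mm above the bench) at x = 1, y = 28.
- thick_pin (a point): Top centre of the thick pin.
- thin_pin (a point): Top centre of the thin pin.
- latch (a joint): Latch arm: flat steel, 92 mm long, 12 wide, swings level about an upright pivot. 0 = closed on its stop, arm along the fixture's +x, slot around the stud; grows (counter-clockwise from above) towards the fixture's +y, up to 1.3 rad. Starts 0.7 to 1.15. Stays where it is left; needs about 1 N at the knob. Fully home: under about 0.06 rad.
- latch_pivot (a point): Point on the latch's pivot axis, on the fixture at x = -60, y = 42 mm, 29.5 mm above the bench.
- latch_knob (a point): Top centre of the upright black round knob at the arm's outer end, 84 mm from the pivot: 14 mm across, rising 30 mm above the arm from 33 to 63 mm above the bench. Pinch or push it from above.
- link: Bystander, leave it alone: small straight link with two equal 28 mm bosses, 138 mm long, 26 mm tall, origin at the centre of its underside.
- jar: Bystander, leave it alone: small clear jar with steel cap, 48 mm across, 60 mm tall.
- tape: Bystander, leave it alone: roll of black tape, 56 mm across, 19 mm tall.
- screwdriver: Bystander, leave it alone: screwdriver lying down, 200 mm long.
- wrench: Bystander, leave it alone: wrench lying flat, 180 mm long.
Things that resemble listed ones, but are neither listed nor needed, are in the scene too. What is shaped like the lever but blue or pink is not meant.

How it is judged:
On the way, in this order (a step that is already met when the one before it is completed fails the run):
1. the latch arm is swung fully home, with the lever still resting on the bench (value of joint latch below 0.06 rad and distance of lever from where it was at the start of the episode below 0.02 m and height (world z) of lever below 0.01 m), for 0.2 s.
2. the lever is lifted clear of the bench, gripped at its balance point (value of joint latch below 0.06 rad and contact force between the fingers and lever above 1 N and height (world z) of lever above 0.04 m and x of the grasp point in the frame of balance between -0.018 and 0.018 m), for 0.2 s.
At the end, for the whole second after the job is handed in: The latch is home (under 0.06 rad); the lever is held by the fingers within 18 mm of its balance point along its length, level within 0.12 rad, still, each boss within 15 mm horizontally of its own pin's axis and its underside 15 to 75 mm above the pin's top, not touching the fixture (value of joint latch below 0.06 rad and contact force between the fingers and lever above 1 N and contact force between lever and fixture below 0.2 N and angle between lever's own z axis and vertical below 0.12 rad and x of the grasp point in the frame of balance between -0.018 and 0.018 m and horizontal distance between big_boss and thick_pin below 0.015 m and z of big_boss in the frame of thick_pin between 0.015 and 0.075 m and horizontal distance between small_boss and thin_pin below 0.015 m and z of small_boss in the frame of thin_pin between 0.015 and 0.075 m and linear speed of lever below 0.02 m/s and angular speed of lever below 0.15 rad/s); the arm keeps its last pose, push and grip.
It fails at once if the lever is knocked against the fixture (contact force between lever and fixture above 2 N).
It fails at once if the link, jar, tape, screwdriver or wrench is moved more than 3 cm (distance of any of link, jar, tape, screwdriver, wrench from where it was at the start of the episode above 0.03 m).
It also fails if it takes over 64 s, if anything falls off the work surface, if the arm or the gripper's body presses on something with over 40 N, if the wrist force passes 120 N, or if a joint passes its speed limit or range.

ROBOT

A 7-joint arm with a two-finger parallel gripper is mounted at the origin on the work surface. World frame = base frame: x ahead of the robot, y to its left, z up, the work surface at z = 0. Lengths are in m, angles in rad, forces in N, time in s.
With the tool pointing down it reaches from about 0.425 to 0.875 m from the base axis. Payload 4.7 kg.
Tool frame: the origin (TCP) lies midway between the tips of the shut fingers; the grasp point (between the pads) lies 19 mm behind it; z points along the fingers, y is the line along which they close (so a half turn about z gives the same grasp; the last joint's range is limited). The gripper opens to 87 mm and grips with 3 to 60 N. Pads are 19 mm wide; open, the fingers measure 117 mm over their backs; the gripper's body (75 mm by 190 mm) begins 51 mm behind the grasp point.
Start: joints at [-1.32, 0.321, -0.07, 1.45, 0.023, 1.371, -0.057], TCP at [0.153, 0.632, 0.223] pointing down, gripper open.
Joint ranges: [-2.86, 2.86], [-0.3, 2.09], [-1.38, 1.24], [0.06, 2.45], [-1.56, 4.7], [0.09, 2.05], [-2.69, 2.69]. Speed limits (rad/s): [2.57, 2.57, 3.14, 3.14, 3.14, 3.14, 3.14].

INTERFACE

Orientations are given as a rotation vector (axis times angle).
In Python, from bench import ctrl, get_image, calibration gives the robot as it stands.
- The arm moves only by the tool apply_moves, never from a script. Its arguments are lists of equal length, an entry for each row: "dp": the shift along the tool's x, y, z in m, a list of three; "twist": the turn, a rotation vector about the tool's x, y, z in rad, a list of three; "fingers": the closure, from 0 (fully open) to 1 (shut). In form: {"dp": [[dx, dy, dz], ...], "twist": [[ax, ay, az], ...], "fingers": [fingers, ...]}. A call has 1 to 10 rows; each row shifts and turns the commanded pose from where the row before left it, along the tool's axes as they then stand; what a row does not reach is not made up. A row lasts 1/10 s, in which the tool goes at most 50 mm and 8.59 degrees, less where a joint would pass 70% of its speed; a pose out of reach is approached as far as the arm can. A call is refused whole if a number of a shift passes 0.05 or a number of a turn 0.15, either way. A call with a gripper value outside its range is refused whole. The fingers move at their own pace and stop on an object; "newtons" is the grip in N (left out, the last holds). Time passes only in rows, so rows that do not move let the fingers close. It gives the time, the measured TCP pose, the force, the opening and the grip force at its end, in the units of the state.
- ctrl.get_state(): the state, without advancing time (a new reading comes with each control period).
- get_image(name): name is "scene" or "top" or "wrist"; returns the picture (400x640x3 uint8, red, green, blue); there is no depth.
- calibration(name): a dict with "fx", "fy", "cx", "cy" (pixels), "k1" (the pictures are not rectified: a ray, as slopes to the right and down, at radius r is drawn at 1 + k1 r^2 times it, then the intrinsics apply), "eye" and "attitude" of the camera in the world; the wrist camera has in their place "hand_eye" (4x4, takes a point from camera to tool coordinates, whose origin is the TCP and whose axes are the flange's). Camera axes: x right, y up, looking along -z (the intrinsics and any distortion apply to the point x, -y, -z); pixel columns grow to the right and rows downward; lengths in m; the calibration is good to about 2 mm. A picture is of the moment at which its call begins: read the wrist's pose just before it. calibration takes no time and is no camera call.
- ctrl.close_job(): hands the job in; it is judged then, once.
The state is a dict: "time": time; "joint_positions": joint angles; "qd": joint speeds; "joint_torque": joint torques, N m; "position": TCP position; "tool_rot": TCP orientation; "ft_force": force on the tool from outside, world axes, zero at the start; "torque": the same for the moment, N m; "grip_width": opening from 0.0 (shut) to 1.0 (fully open); "grip_force": force on a finger pad.
Only numpy, scipy, OpenCV 4.12 (cv2) and the standard library are available. Lean on these libraries where they do the work, as an engineer would, in place of code of your own. Each camera call takes 0.05 s, during which the arm holds its last target. There are 200 camera calls.

## Working session

There is one attempt and no reset: what is moved stays moved. The work goes in short steps, Python scripts to look and compute and a tool call to move; the robot and the scene stay as the last step left them, time stands still between calls to the robot, and variables do not carry over. Pictures are saved under pics/ and viewed, at most 10 in all, crops included, and the job is handed in when it is done.

Besides the shell and the picture viewer there is one more tool, called after "Request:" as name(argument=value, ...) on one line, values as JSON. apply_moves: Moves the arm, as the interface text tells. Its arguments: {"type":"object","properties":{"dp":{"type":"array"},"twist":{"type":"array"},"fingers":{"type":"array"},"newtons":{"type":"number"}},"required":["dp","twist","fingers"]}

```bash
mkdir -p pics; cat > h.py <<'E'
import numpy as np,cv2
from scipy.spatial.transform import Rotation as R
from bench import ctrl,get_image,calibration
def cam(name,st=None):
    c=calibration(name)
    if name=='wrist':
        T=np.eye(4);T[:3,:3]=R.from_rotvec(st['tool_rot']).as_matrix();T[:3,3]=st['position']
        M=T@np.array(c['hand_eye']);return c,M[:3,3],M[:3,:3]
    A=np.array(c['attitude'],float)
    if A.shape!=(3,3): A=R.from_rotvec(A).as_matrix() if A.size==3 else R.from_quat(A).as_matrix()
    return c,np.array(c['eye']),A
def px2w(cm,uv,z):
    c,e,A=cm
    uv=np.atleast_2d(uv).astype(float)
    K=np.array([[c['fx'],0,c['cx']],[0,c['fy'],c['cy']],[0,0,1.]])
    n=cv2.undistortPoints(uv[:,None],K,np.array([c['k1'],0,0,0.])).reshape(-1,2)
    d=np.c_[n[:,0],-n[:,1],-np.ones(len(n))]@A.T
    return e+d*((z-e[2])/d[:,2:3])
def w2px(cm,P):
    c,e,A=cm
    q=(np.atleast_2d(P)-e)@A
    x=q[:,0]/-q[:,2];y=-q[:,1]/-q[:,2];s=1+c['k1']*(x*x+y*y)
    return np.c_[c['fx']*x*s+c['cx'],c['fy']*y*s+c['cy']]
E
python3 - <<'E'
from h import *
for n in('top','scene'):
    cv2.imwrite(f'pics/{n}0.png',get_image(n)[:,:,::-1]); print(calibration(n))
print(calibration('wrist'));print(ctrl.get_state())
E
```

```text
{'fx': 513.5380455971309, 'fy': 513.5380455971309, 'cx': 318.9924395842851, 'cy': 193.45930566489028, 'k1': 0.01578378735349872, 'eye': array([ 2.78853666e-01, -3.82771524e-04,  1.37898832e+00]), 'attitude': array([ 0.13872386, -0.1609141 , -1.55664597])}
{'fx': 481.7803660849704, 'fy': 481.7803660849704, 'cx': 318.18139568751076, 'cy': 204.22947048928705, 'k1': -0.0050336245826172335, 'eye': array([ 1.24773596, -0.5903535 ,  0.8147159 ]), 'attitude': array([0.85583663, 0.41618353, 0.81022169])}
{'fx': 300.5152383308476, 'fy': 300.5152383308476, 'cx': 319.54459048504486, 'cy': 198.34541963274285, 'k1': 0.014972427020226, 'hand_eye': array([[-3.01634717e-04,  9.59404768e-01,  2.82032622e-01,
         7.73157010e-02],
       [ 9.99999628e-01,  6.15035548e-05,  8.60282757e-04,
        -4.50784534e-04],
       [ 8.08013370e-04,  2.82032776e-01, -9.59404430e-01,
        -1.62101378e-01],
       [ 0.00000000e+00,  0.00000000e+00,  0.00000000e+00,
         1.00000000e+00]])}
{'time': 0.1, 'joint_positions': array([-1.31991701,  0.32176658, -0.0701065 ,  1.45157202,  0.02260089,
        1.37079814, -0.05691946]), 'qd': array([-0.0005777 , -0.0027721 ,  0.0021582 , -0.00442297,  0.00064444,
        0.00012044, -0.00010213]), 'joint_torque': array([-2.72218513e-04, -4.92572987e+01, -4.05996284e-01, -3.13397849e+01,
       -6.42889948e-02,  3.95780581e-02,  1.10680453e-04]), 'position': array([0.15238842, 0.63136434, 0.22155001]), 'tool_rot': array([-3.71003288e-01, -3.11948722e+00,  2.75299547e-03]), 'ft_force': array([ 0.38015228, -0.23938554,  0.07636792]), 'torque': array([-0.03154172, -0.00546969,  0.03301115]), 'grip_force': 0.0, 'grip_width': 1.0039672798723365}
```

View pics/top0.png

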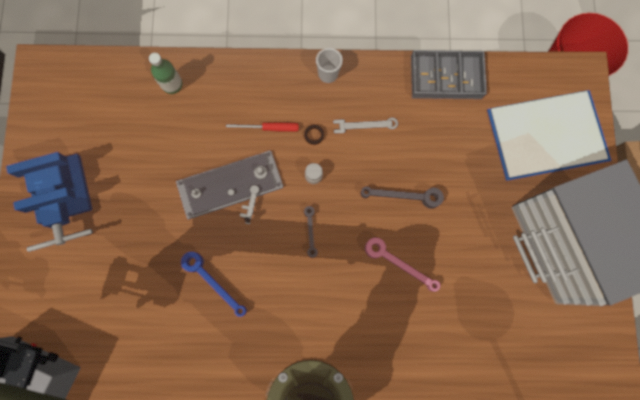

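View pics/scene0.png

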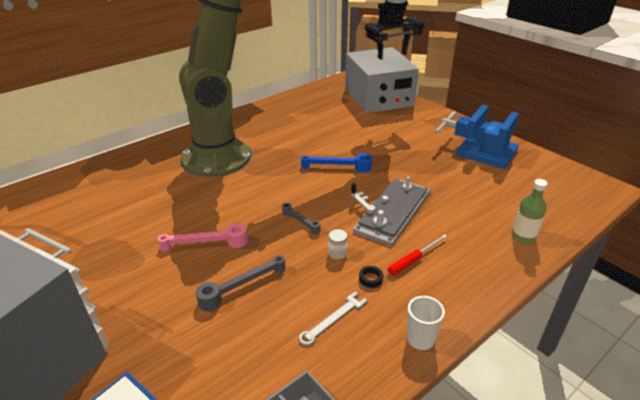

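The top view shows the lever's big boss near (433,197) and small boss near (366,191). On the fixture, the thick pin is near (261,172), thin pin near (196,193), stud near (231,192), latch pivot near (255,188) and knob near (248,215). I'll enlarge this area.

```bash
python3 - <<'E'
from h import *
t=get_image('top')[:,:,::-1]
a=cv2.resize(t[145:230,170:290],None,fx=6,fy=6,interpolation=cv2.INTER_CUBIC)[:, :]
b=cv2.resize(t[180:215,352:452],None,fx=7.2,fy=7.2,interpolation=cv2.INTER_CUBIC)
b=b[:90*6]
im=np.zeros((600,720,3),np.uint8);im[:400]=cv2.resize(a,(565,400)).shape and 0
a=cv2.resize(t[145:230,170:290],(480,340),interpolation=cv2.INTER_CUBIC) # x4
b=cv2.resize(t[170:225,350:460],(440,220),interpolation=cv2.INTER_CUBIC) # x4
im=np.zeros((580,480,3),np.uint8);im[:340]=a;im[350:570,:440]=b
cv2.imwrite('pics/top1.png',im)
cm=cam('top')
for n,uv,z in [('thick',(261,172),.06),('thin',(196,193),.06),('stud',(231,192),.037),('knob',(248,215),.063),('big',(433,197),.04),('small',(366,191),.034),('jar',(314,173),.06),('tape',(315,134),.02),('link',(311,232),.026)]:
    print(n,px2w(cm,uv,z)[0].round(3))
E
```

```text
thick [0.59  0.135 0.06 ]
thin [0.532 0.302 0.06 ]
stud [0.54  0.215 0.037]
knob [0.475 0.165 0.063]
big [ 0.531 -0.322  0.04 ]
small [ 0.547 -0.144  0.034]
jar [ 0.589 -0.005  0.06 ]
tape [ 0.709 -0.006  0.02 ]
link [0.437 0.002 0.026]
```

View pics/top1.png

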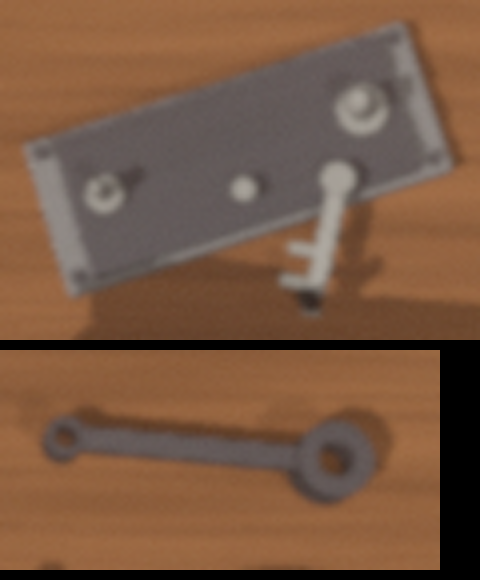

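Seen enlarged: the lever bar is clear, the latch's pivot is near the thick pin and its knob is at about (248,219), open roughly 1 rad. Next I move above the fixture for a close look.

Request:
apply_moves(dp=[[0,0,0],[-0.02,-0.003,0],[-0.04,-0.006,0],[-0.04,-0.006,0],[-0.04,-0.006,0],[-0.04,-0.006,0],[-0.04,-0.006,0],[-0.04,-0.006,0],[-0.04,-0.006,0],[-0.04,-0.006,0]], twist=[[0,0,0.125],[0,0,0.125],[0,0,0.125],[0,0,0.125],[0,0,0],[0,0,0],[0,0,0],[0,0,0],[0,0,0],[0,0,0]], fingers=[0,0,0,0,0,0,0,0,0,0])

```text
time: 1.15
position: [0.3863, 0.3806, 0.2224]
tool_rot: [-1.131, -2.931, 0.0]
ft_force: [0.4, 1.2, 0.0]
grip_width: 1.002
grip_force: 0.0
```

```bash
cat >> h.py <<'E'
def go(p,ydeg=None,st=None):
    "needed tool-frame shift (after turning about tool z) to world p with tool y at ydeg (mod 180)"
    st=st or ctrl.get_state();M=R.from_rotvec(st['tool_rot']).as_matrix()
    y=np.degrees(np.arctan2(M[1,1],M[0,1]));tz=0.
    if ydeg is not None: tz=-np.radians((ydeg-y+90)%180-90)
    d=np.array(p)-st['position']
    print('t',round(st['time'],2),'pos',st['position'].round(4),'ydeg',y.round(2),'tilt',np.degrees(M[:2,2]).round(2),'F',st['ft_force'].round(1),'grip',round(st['grip_width']*87,1),round(st['grip_force'],1))
    print('twist z',round(tz,3),'shift after twist',((M@R.from_rotvec([0,0,tz]).as_matrix()).T@d).round(4),'shift now',(M.T@d).round(4))
E
python3 -c "
from h import *
go([.50,.19,.22],47)"
```

```text
t 1.15 pos [0.3863 0.3806 0.2224] ydeg 47.79 tilt [-0.01  0.  ] F [0.4 1.2 0. ] grip 87.1 0.0
twist z 0.014 shift after twist [-0.2132 -0.0619  0.0024] shift now [-0.2123 -0.0648  0.0024]
```

Request:
apply_moves(dp=[[-0.04,-0.012,0],[-0.04,-0.012,0],[-0.04,-0.012,0],[-0.04,-0.012,0],[-0.03,-0.008,0],[-0.015,-0.004,0],[0,0,0],[0,0,0]], twist=[[0,0,0],[0,0,0],[0,0,0],[0,0,0],[0,0,0],[0,0,0],[0,0,0],[0,0,0]], fingers=[0,0,0,0,0,0,0,0])

```text
time: 1.95
position: [0.4965, 0.2007, 0.2223]
tool_rot: [-1.131, -2.93, -0.0]
ft_force: [0.8, 0.2, -0.6]
grip_width: 1.0
grip_force: 0.0
```

```bash
python3 - <<'E'
from h import *
st=ctrl.get_state();np.save('st1.npy',st,allow_pickle=True)
im=get_image('wrist')[:,:,::-1];cv2.imwrite('pics/w1.png',im)
cm=cam('wrist',st);print(w2px(cm,[[.59,.135,.06],[.532,.302,.06],[.54,.215,.037],[.475,.165,.063]]).round())
E
```

```text
[[332. 274.]
 [413. 144.]
 [353. 196.]
 [283. 190.]]
```

View pics/w1.png

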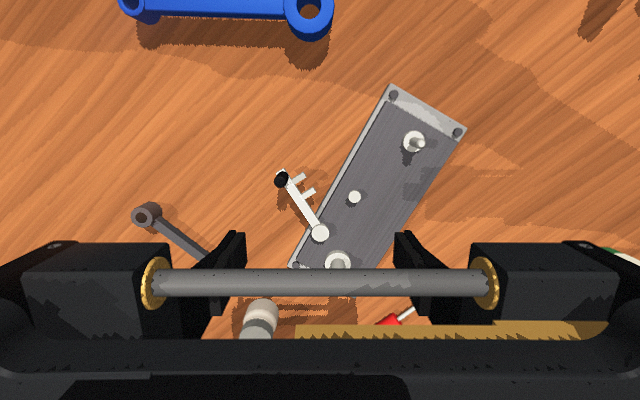

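The wrist view shows the knob top at (281,179), the stud at (355,197), the pivot disc at (320,233) and the thin pin at (413,142), its tip near (420,143). The predicted pixels match well.

```bash
python3 - <<'E'
from h import *
st=np.load('st1.npy',allow_pickle=True).item();cm=cam('wrist',st)
kn=px2w(cm,(281,179),.063)[0];sd=px2w(cm,(355,197),.037)[0];pv=px2w(cm,(320,233),.034)[0];tp=px2w(cm,(420,143),.06)[0]
print(kn,sd,pv,tp)
# fit fixture frame to stud, pivot, thin pin(wrist) + pins (top)
L=np.array([[1,28],[-60,42],[90,0]]);W=np.array([sd,pv,tp])[:,:2]
def fit(L,W):
    l=L/1e3;a=l-l.mean(0);b=W-W.mean(0)
    th=np.arctan2((a[:,0]*b[:,1]-a[:,1]*b[:,0]).sum(),(a*b).sum());Rm=np.array([[np.cos(th),-np.sin(th)],[np.sin(th),np.cos(th)]])
    t=W.mean(0)-Rm@l.mean(0);return th,Rm,t,(l@Rm.T+t-W)*1e3
th,Rm,t,r=fit(L,W);print(np.degrees(th),t,r.round(1))
tc=cam('top');W2=np.array([px2w(tc,(261.5,170),.06)[0],px2w(tc,(195.7,192.5),.06)[0],px2w(tc,(231,192),.037)[0],px2w(tc,(254.7,189.5),.034)[0]])[:,:2]
th2,_,t2,r2=fit(np.array([[-90,0],[90,0],[1,28],[-60,42]]),W2);print(np.degrees(th2),t2,r2.round(1))
p=Rm@[-.06,.042]+t;v=kn[:2]-p;print('latch',np.hypot(*v),np.arctan2(v[1],v[0])-th,'pivot',p,'closed knob',p+.084*Rm[:,0])
go([*kn[:2],.10])
E
```

```text
[0.46427886 0.17214673 0.063     ] [0.54196615 0.21614337 0.037     ] [0.54924555 0.15270361 0.034     ] [0.53595057 0.30850581 0.06      ]
110.56300075946861 [0.56786356 0.22430483] [[-0.7 -0.7]
 [ 0.4  0.7]
 [ 0.3  0.1]]
110.09249331676098 [0.56554582 0.2211634 ] [[ 1.1  2.8]
 [ 1.4  2.6]
 [-1.1 -2.8]
 [-1.3 -2.6]]
latch 0.08737503077755442 0.9953833183939247 pivot [0.54961375 0.15337568] closed knob [0.52010984 0.23202375]
t 2.0 pos [0.4962 0.2015 0.2223] ydeg 47.89 tilt [-0.04  0.03] F [0.4 0.2 0.5] grip 87.0 0.0
twist z 0.0 shift after twist [ 0.0039 -0.0432  0.1223] shift now [ 0.0039 -0.0432  0.1223]
```

Request:
apply_moves(dp=[[0.004,-0.022,0.01],[0,-0.021,0.03],[0,0,0.04],[0,0,0.04],[0,0,0.035],[0,0,0.018],[0,0,0.004]], twist=[[0,0,0],[0,0,0],[0,0,0],[0,0,0],[0,0,0],[0,0,0],[0,0,0]], fingers=[0,0,0,0,0,0,0], newtons=12)

```text
time: 2.7
position: [0.4625, 0.1717, 0.0431]
tool_rot: [-1.126, -2.929, 0.006]
ft_force: [-0.7, 0.0, 1.4]
grip_width: 0.996
grip_force: 0.0
```

Request:
apply_moves(dp=[[0,0,0],[0,0,0],[0,0,0],[0,0,0],[0,0,0],[0,0,0],[0,0,0],[0,0,0]], twist=[[0,0,0],[0,0,0],[0,0,0],[0,0,0],[0,0,0],[0,0,0],[0,0,0],[0,0,0]], fingers=[0.3,0.5,0.7,0.9,0.9,0.9,0.9,0.9])

```text
time: 3.5
position: [0.4652, 0.1708, 0.0456]
tool_rot: [1.131, 2.931, 0.0]
ft_force: [0.3, 0.2, -0.7]
grip_width: 0.351
grip_force: 0.0
```

```bash
python3 - <<'E'
from h import *
go([.464,.172,.045])
st=ctrl.get_state();M=R.from_rotvec(st['tool_rot']).as_matrix()
p=np.array([.5496,.1534]);th=np.radians(110.4);r=.084
v=st['position'][:2]-p;print(np.hypot(*v));a0=np.arctan2(v[1],v[0])-th;print(a0)
prev=st['position'].copy()
for a in list(np.linspace(a0,0,11)[1:])+[-.04]:
    q=np.array([*(p+(r)*np.array([np.cos(th+a),np.sin(th+a)])),prev[2]]);print((M.T@(q-prev)).round(4));prev=q
E
```

```text
t 3.5 pos [0.4652 0.1708 0.0456] ydeg 47.78 tilt [0.   0.01] F [ 0.3  0.2 -0.7] grip 30.6 0.0
twist z 0.0 shift after twist [0.0017 0.     0.0006] shift now [0.0017 0.     0.0006]
0.08614393110699732
1.0109710950011301
[0.0021 0.0086 0.    ]
[0.0032 0.0079 0.    ]
[0.0023 0.0082 0.    ]
[0.0015 0.0084 0.    ]
[0.0007 0.0085 0.    ]
[-0.0002  0.0085  0.    ]
[-0.0011  0.0084  0.    ]
[-0.0019  0.0083  0.    ]
[-0.0027  0.008   0.    ]
[-0.0035  0.0077  0.    ]
[-0.0016  0.003   0.    ]
```

Still closing; finish the pinch.

Request:
apply_moves(dp=[[0,0,0],[0,0,0],[0,0,0],[0,0,0],[0,0,0],[0,0,0]], twist=[[0,0,0],[0,0,0],[0,0,0],[0,0,0],[0,0,0],[0,0,0]], fingers=[0.95,0.95,0.95,0.95,0.95,0.95])

```text
time: 4.1
position: [0.4649, 0.1708, 0.0455]
tool_rot: [-1.131, -2.93, 0.001]
ft_force: [-1.5, -0.9, 0.9]
grip_width: 0.154
grip_force: 12.0
```

Request:
apply_moves(dp=[[0.002,0.008,0],[0.003,0.008,0],[0.002,0.008,0],[0.0015,0.008,0],[0.0005,0.0085,0],[0,0.0085,0],[-0.001,0.0085,0],[-0.002,0.008,0],[-0.003,0.008,0],[-0.003,0.007,0]], twist=[[0,0,0],[0,0,0],[0,0,0],[0,0,0],[0,0,0],[0,0,0],[0,0,0],[0,0,0],[0,0,0],[0,0,0]], fingers=[0.95,0.95,0.95,0.95,0.95,0.95,0.95,0.95,0.95,0.95])

```text
time: 5.1
position: [0.5199, 0.2306, 0.0452]
tool_rot: [-1.131, -2.931, 0.001]
ft_force: [-2.0, -0.3, -1.9]
grip_width: 0.159
grip_force: 12.0
```

Request:
apply_moves(dp=[[-0.001,0.002,0],[-0.001,0.002,0],[0,0,0],[0,0,0]], twist=[[0,0,0],[0,0,0],[0,0,0],[0,0,0]], fingers=[0.95,0.95,0.95,0.95])

```text
time: 5.5
position: [0.5226, 0.2316, 0.0452]
tool_rot: [-1.131, -2.929, 0.002]
ft_force: [-5.1, -1.3, -3.3]
grip_width: 0.154
grip_force: 12.0
```

```bash
python3 - <<'E'
from h import *
go([.5203,.2321,.045])
st=ctrl.get_state()
p=np.array([.5496,.1534]);v=st['position'][:2]-p;print(np.hypot(*v),np.arctan2(v[1],v[0])-np.radians(110.4))
E
```

```text
t 5.5 pos [0.5226 0.2316 0.0452] ydeg 47.78 tilt [-0.11 -0.04] F [-5.1 -1.3 -3.3] grip 13.4 12.0
twist z 0.0 shift after twist [ 0.0021 -0.0012  0.0002] shift now [ 0.0021 -0.0012  0.0002]
0.08270681786334748 -0.02377246844651104
```

Force is building against the stop. I'll nudge a little further, then release and look.

Request:
apply_moves(dp=[[-0.001,0.002,0],[-0.001,0.002,0],[0,0,0],[0,0,0]], twist=[[0,0,0],[0,0,0],[0,0,0],[0,0,0]], fingers=[0.95,0.95,0.95,0.95])

```text
time: 5.9
position: [0.5227, 0.2318, 0.0449]
tool_rot: [-1.128, -2.923, 0.011]
ft_force: [-15.9, -5.2, 6.7]
grip_width: 0.154
grip_force: 12.0
```

Request:
apply_moves(dp=[[0,0,0],[0,0,0],[0,0,0],[0,0,0],[0,0,0],[0,0,0],[0,0,-0.02],[0,0,-0.04],[0,0,-0.04],[0,0,-0.04]], twist=[[0,0,0],[0,0,0],[0,0,0],[0,0,0],[0,0,0],[0,0,0],[0,0,0],[0,0,0],[0,0,0],[0,0,0]], fingers=[0.6,0.6,0.6,0.6,0.5,0.5,0.5,0.5,0.5,0.5])

```text
time: 6.9
position: [0.5278, 0.2336, 0.1872]
tool_rot: [1.131, 2.93, 0.0]
ft_force: [0.8, -0.1, -0.5]
grip_width: 0.503
grip_force: 0.0
```

Request:
apply_moves(dp=[[0,0,-0.04],[0,0,-0.02],[0,0,0]], twist=[[0,0,0],[0,0,0],[0,0,0]], fingers=[0,0,0])

```text
time: 7.2
position: [0.5298, 0.2345, 0.2497]
tool_rot: [1.13, 2.926, 0.01]
ft_force: [1.0, 0.5, -0.7]
grip_width: 0.687
grip_force: 0.0
```

```bash
python3 - <<'E'
from h import *
st=ctrl.get_state();np.save('st2.npy',st,allow_pickle=True)
im=get_image('wrist')[:,:,::-1];cv2.imwrite('pics/w2.png',cv2.resize(im[60:300,200:480],None,fx=2.5,fy=2.5,interpolation=cv2.INTER_CUBIC))
cm=cam('wrist',st);print(w2px(cm,[[.5496,.1534,.034],[.5201,.2320,.063],[.542,.216,.037]]).round())
go([.545,-.24,.22],-5)
E
```

```text
[[284. 223.]
 [312. 173.]
 [315. 189.]]
t 7.25 pos [0.5287 0.234  0.2472] ydeg 47.78 tilt [0.19 0.12] F [-0.7  0.4 -0.4] grip 63.5 0.0
twist z 0.921 shift after twist [-0.4709  0.0575  0.0263] shift now [-0.3306 -0.3402  0.0263]
```

View pics/w2.png

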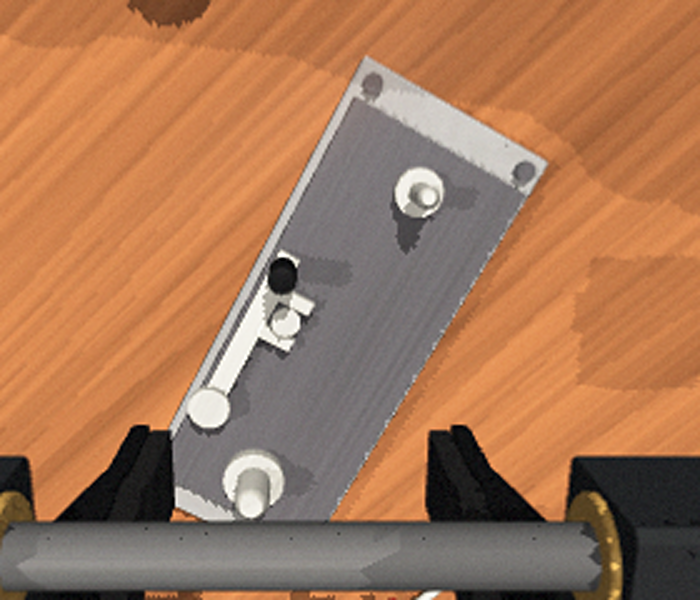

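The latch arm now lies parallel to the fixture edge with its slot around the stud (about (287,321) in the crop), and the knob, stud and pivot pixels match the closed prediction. Now to the lever.

Request:
apply_moves(dp=[[0,0,0],[0,0,0],[0,0,0],[0,0,0],[0,0,0],[0,0,0],[0,0,0],[-0.02,0.002,0],[-0.04,0.005,0],[-0.04,0.005,0]], twist=[[0,0,0.115],[0,0,0.115],[0,0,0.115],[0,0,0.115],[0,0,0.115],[0,0,0.115],[0,0,0.115],[0,0,0.115],[0,0,0],[0,0,0]], fingers=[0,0,0,0,0,0,0,0,0,0])

```text
time: 8.25
position: [0.5324, 0.1325, 0.2434]
tool_rot: [-2.312, -2.126, 0.005]
ft_force: [0.3, -0.8, 1.2]
grip_width: 0.999
grip_force: 0.0
```

Request:
apply_moves(dp=[[-0.04,0.005,0],[-0.04,0.005,0],[-0.04,0.005,0],[-0.04,0.005,0],[-0.04,0.005,0],[-0.04,0.005,0],[-0.04,0.005,0.005],[-0.03,0.003,0.01],[-0.02,0.002,0.01],[0,0,0]], twist=[[0,0,0],[0,0,0],[0,0,0],[0,0,0],[0,0,0],[0,0,0],[0,0,0],[0,0,0],[0,0,0],[0,0,0]], fingers=[0,0,0,0,0,0,0,0,0,0])

```text
time: 9.25
position: [0.5422, -0.2026, 0.2176]
tool_rot: [-2.32, -2.115, 0.008]
ft_force: [-0.2, -0.3, -0.6]
grip_width: 0.997
grip_force: 0.0
```

```bash
python3 - <<'E'
from h import *
# refined fixture
cm=cam('wrist',np.load('st2.npy',allow_pickle=True).item())
W=np.array([px2w(cm,uv,z)[0][:2] for uv,z in [((300.4,263.2),.06),((370.8,138.4),.06),((314.8,188.4),.037),((283.6,223.2),.034)]])
l=np.array([[-.09,0],[.09,0],[.001,.028],[-.06,.042]]);a=l-l.mean(0);b=W-W.mean(0)
th=np.arctan2((a[:,0]*b[:,1]-a[:,1]*b[:,0]).sum(),(a*b).sum());Rm=np.array([[np.cos(th),-np.sin(th)],[np.sin(th),np.cos(th)]]);t=W.mean(0)-Rm@l.mean(0)
print(np.degrees(th),t,((l@Rm.T+t-W)*1e3).round(1))
st=ctrl.get_state();np.save('st3.npy',st,allow_pickle=True)
im=get_image('wrist')[:,:,::-1];cv2.imwrite('pics/w3.png',im)
cm=cam('wrist',st);print(w2px(cm,[[.531,-.322,.04],[.547,-.144,.034]]).round())
go([.54,-.24,.22])
E
```

```text
110.09827930826764 [0.56866032 0.22441895] [[ 0.1  0.7]
 [ 0.3 -0.3]
 [-0.1 -1.3]
 [-0.3  0.9]]
[[320. 271.]
 [320. 126.]]
t 9.3 pos [ 0.5432 -0.2001  0.2185] ydeg -5.13 tilt [-0.22 -0.  ] F [-0.6  0.3 -0. ] grip 87.2 0.0
twist z 0.0 shift after twist [-0.04    0.0004 -0.0015] shift now [-0.04    0.0004 -0.0015]
```

View pics/w3.png

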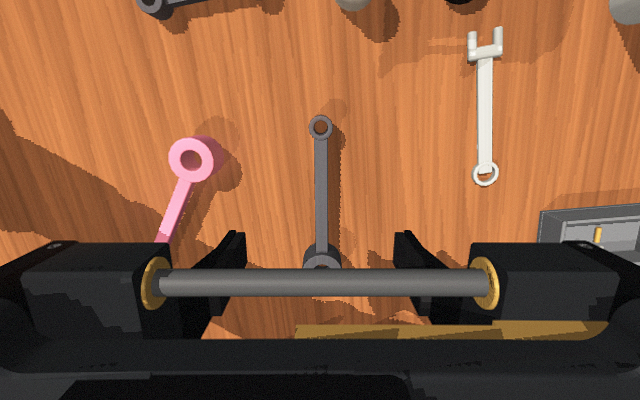

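The wrist view shows the lever running vertically: small boss ring centred at (320,127), bar at about column 321, big boss partly hidden behind the gripper bar (top edge near row 243). I'll fit the line from the bar mask.

```bash
python3 - <<'E'
from h import *
st=np.load('st3.npy',allow_pickle=True).item();cm=cam('wrist',st)
im=cv2.imread('pics/w3.png').astype(int)
sat=im.max(2)-im.min(2);m=((sat<30)&(im.max(2)>50)).astype(np.uint8)
pts=[]
for r in range(145,238):
    c=np.flatnonzero(m[r,300:342])+300
    if len(c)>4:pts.append(((c.min()+c.max())/2,r,c.max()-c.min()+1))
pts=np.array(pts);print(len(pts),pts[::15])
W=px2w(cm,pts[:,:2],.033)[:,:2]
n,lab,s,c=cv2.connectedComponentsWithStats(m[110:145,300:342]);
sb=px2w(cm,(320.3,127),.034)[0][:2]
ys,xs=np.nonzero(m[112:144,304:338]);print('boss cols',xs.min()+304,xs.max()+304,'top row',ys.min()+112)
d=cv2.fitLine(W.astype(np.float32),cv2.DIST_HUBER,0,.01,.01).ravel();u=d[:2]*np.sign(d[1]);
pc=d[2:];sbl=pc+u*((sb-pc)@u)
ang=np.degrees(np.arctan2(u[1],u[0]));print('ang',ang,'small',sb,sbl,'big',sbl-.18*u,'bal',sbl-.136*u)
b=sbl-.136*u
go([*b,.22],ang-90,st)
tc=cam('top');print(px2w(tc,[(433.5,194.8),(365.5,189)],.037))
E
```

```text
93 [[320.5 145.   14. ]
 [321.  160.   13. ]
 [321.  175.   13. ]
 [321.  190.   13. ]
 [321.  205.   13. ]
 [321.5 220.   12. ]
 [321.5 235.   12. ]]
boss cols 309 332 top row 115
ang 85.20946 small [ 0.54734198 -0.14495622] [ 0.54773144 -0.14498886] big [ 0.53269906 -0.32436007] bal [ 0.53637364 -0.28051377]
t 9.25 pos [ 0.5422 -0.2026  0.2176] ydeg -5.29 tilt [-0.3  -0.09] F [-0.2 -0.3 -0.6] grip 86.8 0.0
twist z -0.009 shift after twist [-0.0781  0.0007 -0.0022] shift now [-0.0781  0.0014 -0.0022]
[[ 0.53802837 -0.32393957  0.037     ]
 [ 0.55191019 -0.14252193  0.037     ]]
```

Request:
apply_moves(dp=[[-0.02,0,0],[-0.03,0,0],[-0.02,0,0.01],[-0.01,0,0.03],[0,0,0.04],[0,0,0.04],[0,0,0.02],[0,0,0],[0,0,0]], twist=[[0,0,0],[0,0,0],[0,0,0],[0,0,0],[0,0,0],[0,0,0],[0,0,0],[0,0,0],[0,0,0]], fingers=[0,0,0,0,0,0,0,0,0])

```text
time: 10.2
position: [0.5387, -0.2775, 0.0808]
tool_rot: [-2.313, -2.126, -0.001]
ft_force: [0.0, -0.4, 1.4]
grip_width: 1.0
grip_force: 0.0
```

```bash
python3 - <<'E'
from h import *
st=ctrl.get_state();np.save('st4.npy',st,allow_pickle=True)
im=get_image('wrist')[:,:,::-1];cv2.imwrite('pics/w4.png',im)
cm=cam('wrist',st)
print(w2px(cm,[[.5477,-.145,.034],[.5327,-.3244,.04],[.5364,-.2805,.033]]).round())
go([.5365,-.2805,.008],-4.8)
E
```

```text
[[316.  14.]
 [317. 279.]
 [317. 222.]]
t 10.25 pos [ 0.5392 -0.2782  0.0818] ydeg -4.85 tilt [ 0.11 -0.02] F [-0.7 -0.2  0.4] grip 87.0 0.0
twist z -0.001 shift after twist [-0.0025 -0.0027  0.0738] shift now [-0.0025 -0.0027  0.0738]
```

View pics/w4.png

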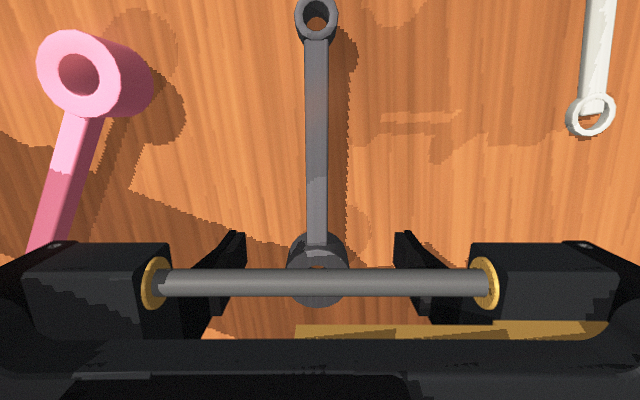

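The small boss is at (316,14) and the big boss around (317,275), both as predicted. I'll descend and grip.

Request:
apply_moves(dp=[[-0.0025,-0.0025,0.02],[0,0,0.03],[0,0,0.015],[0,0,0.008],[0,0,0],[0,0,0]], twist=[[0,0,0],[0,0,0],[0,0,0],[0,0,0],[0,0,0],[0,0,0]], fingers=[0,0,0,0,0.3,0.5], newtons=50)

```text
time: 10.85
position: [0.5362, -0.2815, 0.0087]
tool_rot: [2.314, 2.123, 0.001]
ft_force: [-0.0, 1.1, 0.6]
grip_width: 0.893
grip_force: 0.0
```

Request:
apply_moves(dp=[[0,0,0],[0,0,0],[0,0,0],[0,0,0],[0,0,0],[0,0,0],[0,0,0],[0,0,0],[0,0,0],[0,0,0]], twist=[[0,0,0],[0,0,0],[0,0,0],[0,0,0],[0,0,0],[0,0,0],[0,0,0],[0,0,0],[0,0,0],[0,0,0]], fingers=[0.7,0.95,0.95,0.95,0.95,0.95,0.95,0.95,0.95,0.95])

```text
time: 11.85
position: [0.5357, -0.281, 0.0076]
tool_rot: [2.314, 2.124, 0.001]
ft_force: [1.7, -1.3, -0.7]
grip_width: 0.18
grip_force: 50.0
```

```bash
python3 -c "
from h import *
go([.5365,-.2805,.008],-4.8)"
```

```text
t 11.85 pos [ 0.5357 -0.281   0.0076] ydeg -4.92 tilt [ 0.05 -0.02] F [ 1.7 -1.3 -0.7] grip 15.7 50.0
twist z -0.002 shift after twist [ 0.0006  0.0007 -0.0004] shift now [ 0.0006  0.0007 -0.0004]
```

Request:
apply_moves(dp=[[0,0,-0.01],[0,0,-0.02],[0,0,-0.03],[0,0,-0.03],[0,0,-0.03],[0,0,-0.03],[0,0,-0.02],[0,0,-0.01],[0,0,0],[0,0,0]], twist=[[0,0,0],[0,0,0],[0,0,0],[0,0,0],[0,0,0],[0,0,0],[0,0,0],[0,0,0],[0,0,0],[0,0,0]], fingers=[0.95,0.95,0.95,0.95,0.95,0.95,0.95,0.95,0.95,0.95])

```text
time: 12.85
position: [0.5342, -0.2804, 0.186]
tool_rot: [-2.313, -2.122, 0.002]
ft_force: [0.3, 0.5, -8.0]
grip_width: 0.181
grip_force: 50.0
```

```bash
python3 - <<'E'
from h import *
go([.5844,.1812,.185],20.2)
st=ctrl.get_state();cv2.imwrite('pics/w5.png',get_image('wrist')[:,:,::-1])
np.save('st5.npy',st,allow_pickle=True)
cm=cam('wrist',st);T=R.from_rotvec(st['tool_rot']).as_matrix()
# expected small boss top, z +26 rel to TCP if level
print(w2px(cm,[st['position']+T@np.array([.136,0,-.0265])]).round(1))
print('torque',st['torque'].round(2))
E
```

```text
t 12.85 pos [ 0.5342 -0.2804  0.186 ] ydeg -4.93 tilt [-0.15  0.07] F [ 0.3  0.5 -8. ] grip 15.8 50.0
twist z -0.439 shift after twist [0.4158 0.2065 0.0014] shift now [0.4642 0.0104 0.0014]
[[318.6 -55.3]]
torque [-0.09  0.11 -0.01]
```

View pics/w5.png

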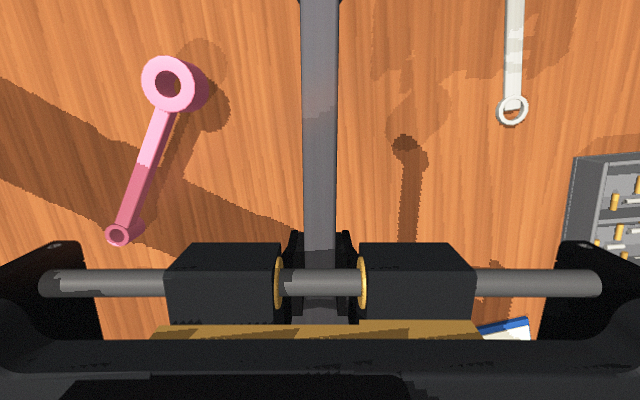

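Lever is held at its balance point, bar centred between the pads; weight reads about 8 N. Now I carry it to the fixture, high.

Request:
apply_moves(dp=[[0,0,0],[0,0,0],[0,0,0],[0,0,0],[0,0,0],[0,0,0],[0.01,0.005,0],[0.02,0.01,0],[0.03,0.015,0],[0.03,0.015,0]], twist=[[0,0,-0.04],[0,0,-0.08],[0,0,-0.1],[0,0,-0.1],[0,0,-0.08],[0,0,-0.04],[0,0,0],[0,0,0],[0,0,0],[0,0,0]], fingers=[0.95,0.95,0.95,0.95,0.95,0.95,0.95,0.95,0.95,0.95])

```text
time: 13.9
position: [0.5455, -0.1792, 0.1864]
tool_rot: [-1.797, -2.574, 0.001]
ft_force: [0.5, -0.7, -7.9]
grip_width: 0.177
grip_force: 50.0
```

Request:
apply_moves(dp=[[0.03,0.015,0],[0.03,0.015,0],[0.03,0.015,0],[0.03,0.015,0],[0.03,0.015,0],[0.03,0.015,0],[0.03,0.015,0],[0.03,0.015,0],[0.03,0.015,0],[0.03,0.015,0]], twist=[[0,0,0],[0,0,0],[0,0,0],[0,0,0],[0,0,0],[0,0,0],[0,0,0],[0,0,0],[0,0,0],[0,0,0]], fingers=[0.95,0.95,0.95,0.95,0.95,0.95,0.95,0.95,0.95,0.95])

```text
time: 14.9
position: [0.5817, 0.1545, 0.1863]
tool_rot: [-1.795, -2.576, 0.002]
ft_force: [0.7, -0.1, -7.6]
grip_width: 0.178
grip_force: 50.0
```

Request:
apply_moves(dp=[[0.02,0.01,0],[0.006,0.002,0],[0,0,0],[0,0,0]], twist=[[0,0,0],[0,0,0],[0,0,0],[0,0,0]], fingers=[0.95,0.95,0.95,0.95])

```text
time: 15.3
position: [0.5848, 0.1795, 0.1869]
tool_rot: [1.798, 2.576, -0.003]
ft_force: [0.9, -0.6, -7.3]
grip_width: 0.176
grip_force: 50.0
```

```bash
python3 -c "
from h import *
go([.5844,.1812,.108],20.2)"
```

```text
t 15.3 pos [0.5848 0.1795 0.1869] ydeg 20.19 tilt [-0.07 -0.1 ] F [ 0.9 -0.6 -7.3] grip 15.3 50.0
twist z -0.0 shift after twist [0.0019 0.0004 0.0789] shift now [0.0019 0.0004 0.0789]
```

Lower to the hover height (underside about 100 mm) and check from the fixed cameras.

Request:
apply_moves(dp=[[0.001,0,0.01],[0.001,0,0.015],[0,0,0.015],[0,0,0.015],[0,0,0.012],[0,0,0.008],[0,0,0.003],[0,0,0],[0,0,0]], twist=[[0,0,0],[0,0,0],[0,0,0],[0,0,0],[0,0,0],[0,0,0],[0,0,0],[0,0,0],[0,0,0]], fingers=[0.95,0.95,0.95,0.95,0.95,0.95,0.95,0.95,0.95])

```text
time: 16.2
position: [0.5851, 0.183, 0.1103]
tool_rot: [1.795, 2.577, 0.002]
ft_force: [-0.6, -0.3, -7.4]
grip_width: 0.175
grip_force: 50.0
```

```bash
python3 - <<'E'
from h import *
go([.5844,.1812,.108],20.2)
st=ctrl.get_state();t=get_image('top')[:,:,::-1];s=get_image('scene')[:,:,::-1]
a=np.vstack([cv2.resize(t[140:230,170:300],(520,360),interpolation=cv2.INTER_CUBIC),])
b=cv2.resize(s[100:260,320:460],(420,480),interpolation=cv2.INTER_CUBIC)
im=np.zeros((480,800,3),np.uint8);im[:263,:380]=cv2.resize(t[140:230,170:300],(380,263),interpolation=cv2.INTER_CUBIC);im[:,380:]=b
cv2.imwrite('pics/chk.png',im)
u=np.array([np.cos(np.radians(110.2)),np.sin(np.radians(110.2))]);f=np.array([.5685,.2244])
for n,x,h in(('big',-.09,.04),('small',.09,.034)):
  P=[[*(f+x*u),.10+h]]
  p=w2px(cam('top'),P)[0];q=w2px(cam('scene'),P)[0]
  print(n,'top crop',((p-[170,140])*380/130).round(),'scene crop',((q-[320,100])*3+[380,0]).round())
E
```

```text
t 16.2 pos [0.5851 0.183  0.1103] ydeg 20.28 tilt [0.07 0.03] F [-0.6 -0.3 -7.4] grip 15.3 50.0
twist z 0.001 shift after twist [-0.0015 -0.0013  0.0023] shift now [-0.0015 -0.0013  0.0023]
big top crop [251.  61.] scene crop [570. 257.]
small top crop [ 49. 132.] scene crop [652. 163.]
```

View pics/chk.png

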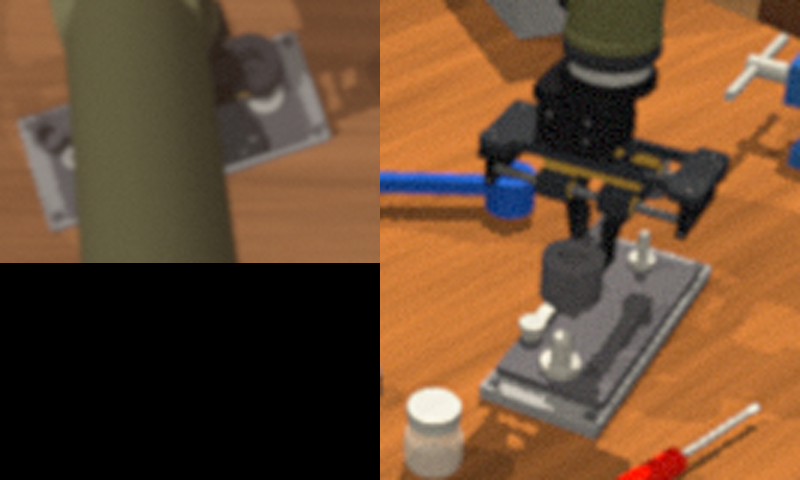

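The check picture shows the big boss at (253,65) in the top crop, predicted (251,61). The small boss is at (52,135), predicted (49,132), so both agree within about 3 mm. The scene view agrees too, and the latch is still home. The bar width in the earlier wrist view matches a level lever. Handing in.

Request:
apply_moves(dp=[[-0.001,-0.001,0.001],[0,0,0],[0,0,0],[0,0,0],[0,0,0]], twist=[[0,0,0],[0,0,0],[0,0,0],[0,0,0],[0,0,0]], fingers=[0.95,0.95,0.95,0.95,0.95])

```text
time: 16.8
position: [0.5839, 0.1816, 0.1086]
tool_rot: [-1.795, -2.578, -0.0]
ft_force: [-0.2, -0.1, -7.5]
grip_width: 0.18
grip_force: 50.0
```

```bash
python3 -c "
from h import *
go([.5844,.1812,.108],20.2)
print(ctrl.close_job())"
```

```text
t 16.8 pos [0.5839 0.1816 0.1086] ydeg 20.29 tilt [0.01 0.01] F [-0.2 -0.1 -7.5] grip 15.6 50.0
twist z 0.002 shift after twist [-0.0006  0.0003  0.0006] shift now [-0.0006  0.0003  0.0006]
the job is handed in; nothing more can be done
None
```

I handed the job in at 16.8 s with the latch swung home and the lever held level by its balance point about 4 cm above the pins, each boss over its own pin to within about 3 mm by the cameras; no verdict was returned.

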